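# Close up a row of coin capsules with a sprung clip-on row stop

## Task

Take the sprung row stop off the wall of the desk tidy by squeezing its two levers, and set it astride the brass rail of the coin tray at the empty end of the row, right down on the rail, with its cheek plate on the capsules' side and facing them. Keeping it squeezed open, slide it gently along the rail until the row has closed up against the sprung plate at the far end and has pushed that plate in about half-way, roughly 5 newtons; then let go, so that the jaws grip the rail and keep the capsules standing upright under that light pressure. Do not disturb the magnifier.

Things in the scene. Friction and masses are not known exactly. Their poses are not given: they have to be found in the camera images.
- row_stop: Sprung clip (row stop), dark steel, 110 g: two upright levers in a V, a pivot barrel, two jaws below, a cheek plate on one side. Origin on the pivot axis below the levers; z up, y along the jaws and the gripped wall, x across the jaws to the cheek side. Barrel radius 6, length 56 (y -22 to +34): the pivot lies 6 above the wall or rail it sits on. Jaws with flared lips reach 26 below the pivot.
- stop_grip (a point): Where to grip the row stop: midway between its levers, 28 above the pivot. Levers are 30 wide (y), 3 thick, from 6 to 66 above the pivot; fingers close along x. Outsides here: about 27 apart on a 6 mm wall, 21 when fully squeezed (then parallel; about 15 N each). Each lever swings 0.11 rad, so the row stop's frame then leans 0.11 rad about y and this point moves 3 mm to -x.
- cheek_face (a point): Centre of the cheek plate's flat pushing face, 34 ahead (+y) of the pivot's middle. The plate is 36 wide (x 3 to 39 from the pivot), 47 tall (z +22 to -25), 4 thick. When squeezed, its outer edge rises 4. The squeezed jaws are 7.5 apart near the barrel, 10 lower down and 16 at their lips; let go, they pinch with about 25 N and the stop gives back 1 to 3 mm.
- row_stop_lever (a joint): Opening of the row stop in rad: 0 = gripping a 6 mm wall or rail (as at the start), 0.22 = fully squeezed (a stop), below 0 = shut with nothing between the jaws. A spring closes it.
- tidy: Open wooden desk tidy, 130 (x) by 160 (y) by 58 tall, walls 6 thick, fixed. Origin: centre of its underside. The row stop starts clipped on the wall at its -x side (centreline x = -62, rim at z = 58), cheek plate inside.
- capsule_tray: Wooden tray for square coin capsules, fixed, y from -125 to +151. Origin: on the underside, below the rail's centreline. Capsules stand on its floor at z = 10, between the rail and a wooden wall whose inner face is at x = 56; the row is toward +y. At +y a wooden end block carries a sprung plate on two pins, facing the row; the block is set by hand anywhere over 60 mm and is not measured.
- rail_top (a point): Top of the brass rail at y = 0 (z = 32 above the tray's underside). The rail is a strip 6 thick, as long as the tray. The sprung plate yields toward +y: 0.8 N at first, 0.6 N per mm more, 9 N at its full travel of 14. The front of the closed row (5 capsules, 40 long) lies 2 to 62 beyond this point (+y) when the plate begins to yield.
- rail_empty_end (a point): Top of the brass rail near its empty end, at y = -80: with the row stop's pivot above it the cheek face is still 20 or more short of the row.
- capsule_1: Square clear coin capsule, 50 wide, 50 tall, 8 thick, about 25 g, standing on edge in the tray. Origin: centre of its underside; its y axis is its thickness, z up. The one next to the sprung plate. At the start there are gaps of 1 to 9 between the capsules.
- capsule_2: Square clear coin capsule, 50 wide, 50 tall, 8 thick, about 25 g, standing on edge in the tray. Origin: centre of its underside; its y axis is its thickness, z up. Number 2 counted from the sprung plate.
- capsule_3: Square clear coin capsule, 50 wide, 50 tall, 8 thick, about 25 g, standing on edge in the tray. Origin: centre of its underside; its y axis is its thickness, z up. Number 3 counted from the sprung plate.
- capsule_4: Square clear coin capsule, 50 wide, 50 tall, 8 thick, about 25 g, standing on edge in the tray. Origin: centre of its underside; its y axis is its thickness, z up. Number 4 counted from the sprung plate.
- capsule_5: Square clear coin capsule, 50 wide, 50 tall, 8 thick, about 25 g, standing on edge in the tray. Origin: centre of its underside; its y axis is its thickness, z up. The front one, next to the empty end: the row stop pushes on it. Over 20 N cracks it.
- magnifier: Hand magnifier lying on the table, 186 long, behind the tray: a bystander, to be left where it is. Origin: centre of its underside.
Mind the look-alikes: they are no part of the job. Leave any pink or turquoise look-alike of the capsule_4 alone.

How it is judged:
On the way, in this order (a step that is already met when the one before it is completed fails the run):
1. the row stop is squeezed open and lifted clear of the desk tidy (value of joint row_stop_lever above 0.14 rad and z of row_stop in the frame of tidy above 0.1 m), for 0.1 s.
2. the row stop, held open, sits down astride the brass rail, not yet touching the row (x of row_stop in the frame of capsule_tray between -0.004 and 0.004 m and z of row_stop in the frame of capsule_tray between 0.035 and 0.043 m and value of joint row_stop_lever above 0.12 rad and contact force between row_stop and capsule_5 below 0.3 N), for 0.1 s.
3. slid along the rail, held open, until the row presses back with 2 to 7.5 N (x of row_stop in the frame of capsule_tray between -0.004 and 0.004 m and z of row_stop in the frame of capsule_tray between 0.035 and 0.043 m and contact force between row_stop and capsule_5 between 2 and 7.5 N and value of joint row_stop_lever above 0.1 rad), for 0.2 s.
At the end, for the whole second after the job is handed in: The row stop, let go, grips the brass rail: within 4 mm of its centreline, 5 mm of seated height, 0.12 rad of parallel, lever below 0.06 rad, at rest. It presses the front capsule with 2 to 7.5 N; all five capsules stand on the tray floor (4 mm), upright within 0.07 rad (x of row_stop in the frame of capsule_tray between -0.004 and 0.004 m and z of row_stop in the frame of capsule_tray between 0.035 and 0.043 m and contact force between row_stop and capsule_5 between 2 and 7.5 N and value of joint row_stop_lever below 0.06 rad and angle between the y axis of row_stop and the y axis of capsule_tray, either way round below 0.12 rad and angle between row_stop's own z axis and vertical below 0.12 rad and linear speed of row_stop below 0.01 m/s and angle between each of capsule_1, capsule_2, capsule_3, capsule_4, capsule_5's own z axis and vertical below 0.07 rad and z of each of capsule_1, capsule_2, capsule_3, capsule_4, capsule_5 in the frame of capsule_tray below 0.014 m); the robot touches nothing.
It fails at once if the row stop presses on the front capsule with more than 20 N (contact force between row_stop and capsule_5 above 20 N).
It fails at once if the magnifier is moved by more than 25 mm (distance of magnifier from where it was at the start of the episode above 0.025 m).
It also fails if it takes over 64 s, if anything falls off the work surface, if the arm or the gripper's body presses on something with over 40 N, if the wrist force passes 120 N, or if a joint passes its speed limit or range.

## Robot

A 7-joint arm with a two-finger parallel gripper is mounted at the origin on a cart in front of the work surface, level with it; the furniture and walls round the work are solid. World frame = base frame: x ahead of the robot, y to its left, z up, the work surface at z = 0. Lengths are in m, angles in rad, forces in N, time in s.
With the tool pointing down it reaches from about 0.4 to 0.925 m from the base axis. Payload 4.1 kg.
Tool frame: the origin (TCP) lies on the centre line of the jaws, within the pads' length; the fingertips stand 25 mm ahead of it and the grasp point (between the pads) lies 6 mm ahead of it; z points along the fingers, y is the line along which they close (so a half turn about z gives the same grasp; the last joint's range is limited). The gripper opens to 85 mm and grips with 20 to 120 N. Pads are 22 mm wide; open, the fingers measure 114 mm over their backs; the gripper's body (76 mm by 85 mm) begins 54 mm behind the grasp point. The pads swing forward as they close: fully open they stand 13 mm farther back than shut.
Start: joints at [-1.335, 0.398, 0.045, 1.537, -0.019, 1.207, -0.051], TCP at [0.214, 0.614, 0.256] pointing down, gripper open.
Joint ranges: [-2.82, 2.82], [-0.49, 2.23], [-1.37, 1.46], [0, 2.46], [-1.36, 4.5], [0.23, 2], [-2.94, 2.94]. Speed limits (rad/s): [2.57, 2.57, 3.14, 3.14, 3.14, 3.14, 3.14].

## Interface

Orientations are given as a unit quaternion [x, y, z, w].
In Python, from bench import robot gives the robot as it stands. Calls block until the motion is done:
- robot.movep(position, orientation): joint-space move of the TCP to a pose.
- robot.move_linear(position, rot=None, v=0.15): straight line of the TCP; rot=None keeps the orientation; v is the mean speed in m/s.
- robot.move_j(angles): joint-space move.
- robot.move_gripper(opening): opening from 0.0 (shut) to 1.0 (fully open); the grip force is fixed at half the most; returns when the fingers have stopped.
- robot.sleep(seconds).
- robot.ik(position, orientation): joint angles nearest the present ones, or None.
- robot.sense(): the state.
- robot.camera(name): name is "side" or "top" or "wrist"; returns a dict with "image" (400x640x3 uint8, red, green, blue), "range_z" (400x640 float32, m along the optical axis (not along the pixel's ray), 0 where there is no reading), "K" (3x3 intrinsics, pixels), "rvec" (rotation vector, rad) and "tvec" (3), from world to camera coordinates, as OpenCV has them; the wrist camera has in their place "mount" (4x4, takes a point from camera to tool coordinates, whose origin is the TCP and whose axes are the flange's). Camera axes: x right, y down, z forward; pixel columns grow to the right and rows downward; lengths in m; the calibration is good to about 2 mm. A picture is of the moment at which its call begins: read the wrist's pose just before it.
A pose or a line that the arm cannot do raises robot.MotionError and nothing moves.
- robot.finish_job(): hands the job in; it is judged then, once.
Trained networks look in the newest picture that a camera, given by its name, has taken for a name from the list of things; names that differ only in an ending like _2 or _b are one class to them, and where a whole thing is asked for, a point or a joint stands for the part that bears it (a point fixed in the world has none). Each returns a list of dicts, best first, with "score" (0 to 1); they miss things now and then, are a little off and sometimes report something else, mostly with a low value. They report only what shows in the picture. A call takes as long as a camera call. They do not tell look-alikes from the thing itself.
- robot.silhouettes(target, camera): "mask" (400x640 bool, what is visible of it) and "point" ([column, row] in pixels, amid what is visible of it).
The state is a dict: "clock": time; "q": joint angles; "joint_velocities": joint speeds; "joint_torque": joint torques, N m; "eef_pos": TCP position; "tool_rot": TCP orientation; "contact_force": force on the tool from outside, world axes, zero at the start; "torque": the same for the moment, N m; "opening": opening from 0.0 (shut) to 1.0 (fully open); "gripper_force": force on a finger pad.
Only numpy, scipy, OpenCV 4.12 (cv2) and the standard library are available. Lean on these libraries where they do the work, as an engineer would, in place of code of your own. Each camera call takes 0.05 s, during which the arm holds its last target. There are 200 camera calls.

## Working session

There is one attempt and no reset: what is moved stays moved. The work goes in short steps, each a Python script; the robot and the scene stay as the last script left them, time stands still between calls to the robot, and variables do not carry over. Pictures are saved under pics/ and viewed, at most 10 in all, crops included, and the job is handed in when it is done.

```bash
ls; mkdir -p pics; cat > h.py <<'E'
import numpy as np, cv2
from bench import robot
from scipy.spatial.transform import Rotation as R
def cam(n):
    s=robot.sense(); c=robot.camera(n)
    if n=="wrist":
        T=np.eye(4);T[:3,:3]=R.from_quat(s["tool_rot"]).as_matrix();T[:3,3]=s["eef_pos"]
        c["T"]=T@c["mount"]
    else:
        M=np.eye(4);M[:3,:3]=cv2.Rodrigues(np.array(c["rvec"],float))[0];M[:3,3]=np.ravel(c["tvec"]);c["T"]=np.linalg.inv(M)
    v,u=np.mgrid[0:400,0:640];z=c["range_z"];K=c["K"]
    P=np.stack([(u-K[0,2])/K[0,0]*z,(v-K[1,2])/K[1,1]*z,z],-1)
    c["P"]=P@c["T"][:3,:3].T+c["T"][:3,3]; c["P"][z==0]=np.nan
    return c
def save(c,f): cv2.imwrite("pics/"+f,c["image"][:,:,::-1])
E
python3 - <<'E'
from h import *
s=robot.sense();print(s)
for n in("top","side"):
    c=cam(n);save(c,n+"0.png");print(n,c["T"].round(3).tolist(),c["K"].tolist())
    np.save(n+"0.npy",c["P"])
    for t in("row_stop","stop_grip","cheek_face","tidy","capsule_tray","rail_top","rail_empty_end","capsule_5","magnifier"):
        for d in robot.silhouettes(t,n):
            p=c["P"][d["mask"]];p=p[~np.isnan(p[:,0])]
            print(n,t,round(d["score"],2),np.round(d["point"]),d["mask"].sum(),np.percentile(p,[2,50,98],axis=0).round(3).tolist() if len(p) else None)
E
```

```text
pics
{'clock': 0.0, 'q': array([-1.33499376,  0.39919759,  0.04502765,  1.53789367, -0.01870275,
        1.20690462, -0.0506668 ]), 'joint_velocities': array([ 0.00018055, -0.00063954, -0.00028837, -0.00130034, -0.00303036,
        0.00021016,  0.0005809 ]), 'joint_torque': array([-1.37674615e-04, -4.75119746e+01,  1.36465777e+00, -2.54209954e+01,
        1.16020566e-02,  9.62260121e-03, -2.94942033e-06]), 'eef_pos': array([0.21335621, 0.61335691, 0.25525361]), 'tool_rot': array([ 1.66546589e-01,  9.86033089e-01, -9.85868120e-04, -9.96403745e-05]), 'contact_force': array([-0.3134395 ,  0.77723778,  0.25230017]), 'torque': array([ 0.03995482, -0.01602974,  0.00992483]), 'gripper_force': 0.0, 'opening': 1.0013050596995166}
top [[-0.026, -0.999, 0.037, 0.542], [-1.0, 0.026, 0.001, -0.092], [-0.002, -0.037, -0.999, 0.948], [0.0, 0.0, 0.0, 1.0]] [[397.80371212677846, 0.0, 316.4995621825707], [0.0, 397.80371212677846, 208.92753574038045], [0.0, 0.0, 1.0]]
top row_stop 0.65 [404. 237.] 395 [[0.483, -0.303, 0.042], [0.506, -0.277, 0.072], [0.54, -0.253, 0.129]]
top stop_grip 0.55 [402. 239.]
[... 2474 characters left out ...]
76 [[0.528, -0.055, 0.005], [0.541, 0.022, 0.011], [0.598, 0.202, 0.033]]
side capsule_5 0.77 [304. 249.] 194 [[0.525, -0.152, 0.0], [0.534, -0.142, 0.03], [0.549, -0.115, 0.051]]
side capsule_5 0.76 [298. 193.] 390 [[0.547, 0.045, 0.012], [0.571, 0.049, 0.037], [0.595, 0.054, 0.061]]
side capsule_5 0.6 [288. 176.] 60 [[0.546, 0.092, 0.049], [0.561, 0.103, 0.059], [0.581, 0.128, 0.061]]
side capsule_5 0.57 [290. 179.] 43 [[0.549, 0.083, 0.056], [0.566, 0.088, 0.06], [0.586, 0.094, 0.063]]
side capsule_5 0.55 [243. 175.] 83 [[0.45, 0.145, 0.006], [0.452, 0.155, 0.036], [0.458, 0.195, 0.052]]
side capsule_5 0.44 [296. 184.] 44 [[0.548, 0.072, 0.057], [0.57, 0.077, 0.059], [0.59, 0.084, 0.062]]
```

```bash
python3 - <<'E'
import cv2
a=cv2.imread("pics/top0.png")[130:330,130:480];b=cv2.imread("pics/side0.png")[140:380,180:420]
cv2.imwrite("pics/v1.png",cv2.resize(a,None,fx=2.28,fy=2.28,interpolation=2));cv2.imwrite("pics/v2.png",cv2.resize(b,None,fx=2.4,fy=2.4,interpolation=2))
E
```

```text
(no output)
```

View pics/v1.png

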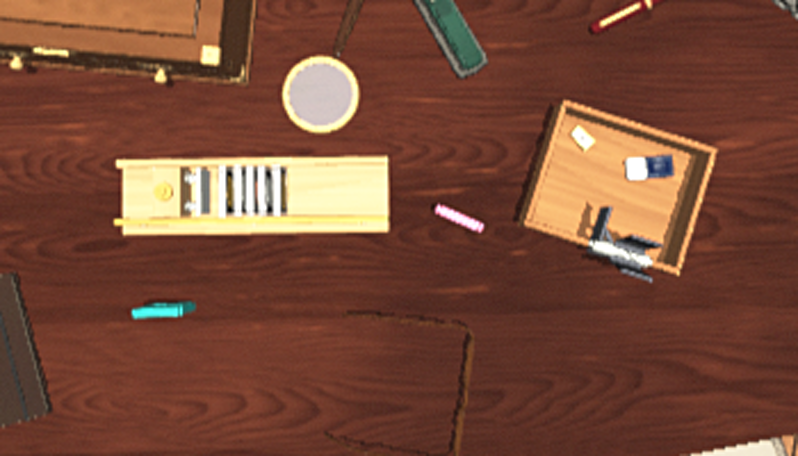

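View pics/v2.png

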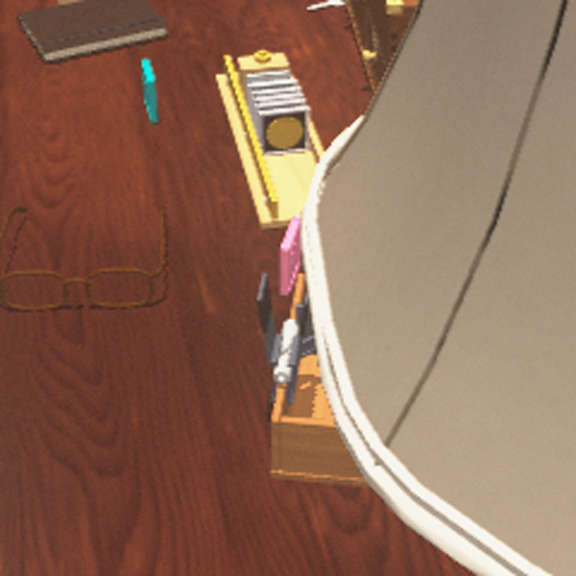

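The top view shows the tidy at right with the stop clipped on its lower (world -x) wall around (625,250) and the cheek at (603,225), on the inside. The tray is at left with its rail on the lower edge (y≈222) and capsules at 225–285. The side view confirms this: the barrel is at (288,350), and the pink and turquoise decoys stand apart. Next come wrist views of both.

```bash
cat >> h.py <<'E'
def quat(yaw,flip=0):
    # tool z down, tool y along (cos yaw, sin yaw)
    y=np.array([np.cos(yaw),np.sin(yaw),0])*(-1 if flip else 1);z=np.array([0,0,-1.]);x=np.cross(y,z)
    return R.from_matrix(np.stack([x,y,z],1)).as_quat()
E
python3 - <<'E'
from h import *
P=np.load("top0.npy").reshape(-1,3)
for f in(0,1):
    for p,y in(([.506,-.28,.1],-.31),([.506,-.28,.33],-.31),([.535,0,.08],0),([.535,0,.33],0)):
        q=robot.ik(p,quat(y,f));print(f,p,None if q is None else np.round(q,2))
f=0 if robot.ik([.506,-.28,.33],quat(-.31,0)) is not None and abs(robot.ik([.506,-.28,.33],quat(-.31,0))[6])<abs(robot.ik([.506,-.28,.33],quat(-.31,1))[6]) else 1
print("flip",f)
def shot(p,yaw,name):
    robot.movep(p,quat(yaw,f));robot.sleep(.3)
    c=cam("wrist");save(c,name+".png");np.savez(name,P=c["P"],im=c["image"],T=c["T"],K=c["K"]);return c
c=shot([.535,.02,.36],0,"tray1");print(c["T"].round(3).tolist(),c["K"].round(1).tolist())
c=shot([.51,-.27,.36],-.31,"tidy1");print(c["T"].round(3).tolist())
print(robot.sense()["clock"])
cv2.imwrite("pics/v3.png",np.hstack([cv2.imread("pics/tray1.png"),cv2.imread("pics/tidy1.png")])[:, ::1])
a=cv2.imread("pics/v3.png");cv2.imwrite("pics/v3.png",cv2.resize(np.vstack([a[:,:640],a[:,640:]]),None,fx=.75,fy=.75,interpolation=3))
E
```

```text
0 [0.506, -0.28, 0.1] [-0.22  0.61  0.88  1.88 -0.59  0.93  0.63]
0 [0.506, -0.28, 0.33] [-0.37  0.37  1.06  1.63 -0.33  1.34  0.43]
0 [0.535, 0, 0.08] [-0.58  0.48  0.63  1.99 -0.39  0.79  0.28]
0 [0.535, 0, 0.33] [-0.76  0.18  0.79  1.72 -0.14  1.29  0.06]
1 [0.506, -0.28, 0.1] [-0.4   0.88  1.26  1.88 -0.94  1.14 -2.22]
1 [0.506, -0.28, 0.33] [-0.46  0.48  1.27  1.63 -0.47  1.38 -2.58]
1 [0.535, 0, 0.08] [-0.95  0.85  1.26  2.   -0.96  1.07 -2.37]
1 [0.535, 0, 0.33] [-1.08  0.34  1.28  1.73 -0.34  1.33 -2.88]
flip 0
[[1.0, 0.001, 0.001, 0.535], [0.001, -0.961, -0.277, 0.089], [0.001, 0.277, -0.961, 0.477], [0.0, 0.0, 0.0, 1.0]] [[289.9, 0.0, 319.3], [0.0, 289.9, 204.9], [0.0, 0.0, 1.0]]
[[0.953, -0.291, -0.083, 0.532], [-0.302, -0.916, -0.263, -0.203], [0.001, 0.276, -0.961, 0.477], [0.0, 0.0, 0.0, 1.0]]
5.2417
```

View pics/v3.png

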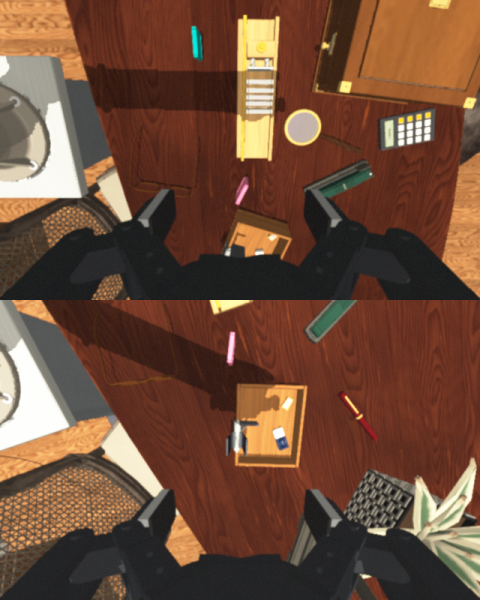

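The wrist pictures show the tray with its rail on the left side (x≈245 of 480, rows 15–158) and capsules at rows 60–115. The stop sits on the tidy's left wall at about (238,435). I'll take closer shots of both and fit the clouds.

```bash
cat >> h.py <<'E'
def shot(p,yaw,name):
    robot.movep(p,quat(yaw));robot.sleep(.3)
    c=cam("wrist");save(c,name+".png");np.savez(name,P=c["P"],im=c["image"],T=c["T"],K=c["K"]);return c
E
cat > an.py <<'E'
from h import *
def line(p): # fit x=a+b*y, robust
    for _ in range(4):
        b,a=np.polyfit(p[:,1],p[:,0],1);r=p[:,0]-a-b*p[:,1];p=p[abs(r)<max(.002,2*r.std())]
    return a,b,r.std(),len(p),p[:,1].min(),p[:,1].max()
def rot(p,yaw,o): # into frame at o with yaw
    c,s=np.cos(yaw),np.sin(yaw);d=p-np.array([*o,0]);return np.stack([c*d[:,0]+s*d[:,1],-s*d[:,0]+c*d[:,1],p[:,2]],1)
def sel(p,lo,hi): return p[np.all((p>=lo)&(p<=hi),1)]
def tray(p):
    r=sel(p,[.525,-.06,.027],[.545,.23,.038]);a,b,*o=line(r);print("rail x=",a,"+",b,"y",o,"z",np.median(r[:,2]))
    for y in(-.04,0,.04): 
        w=r[abs(r[:,1]-y)<.015];print(y,np.percentile(w[:,0],[5,50,95]).round(4),np.median(w[:,2]).round(4))
    f=sel(p,[.545,.0,.02],[.6,.2,.08]);print("tray z>.045 hist",[(round(.001*i*2,3),n) for i,n in zip(range(15,80),np.histogram(f[f[:,2]>.045][:,1],np.arange(.03,.16,.002))[0])])
def tidy(p,yaw=-.31):
    q=rot(p,yaw,[.5,-.28])
    r=sel(q,[-.02,-.08,.052],[.02,.08,.064]);a,b,*o=line(r);print("rim x'=",a,"+",b,"y'",o,np.median(r[:,2]))
    for lo,hi in((.066,.078),(.08,.12),(.12,.14)):
        w=sel(q,[-.04,-.07,lo],[.06,.07,hi])
        if len(w): print(lo,len(w),np.percentile(w,[3,50,97],axis=0).round(4).tolist())
    for s in(-1,1):
        w=sel(q,[-.04,-.07,.118],[.06,.07,.14]);w=w[np.sign(w[:,0]-np.median(r[:,0]))==s]
        if len(w):print("lever",s,np.percentile(w,[5,50,95],axis=0).round(4).tolist())
    return q
E
python3 - <<'E'
from an import *
shot([.535,-.29,.27],-.31,"tidy2")
c=shot([.545,.06,.25],0,"tray2")
for n in("tray1","tray2"): print(n);tray(np.load(n+".npz")["P"].reshape(-1,3))
for n in("tidy1","tidy2"): print(n);tidy(np.load(n+".npz")["P"].reshape(-1,3))
print("top");P=np.load("top0.npy").reshape(-1,3);tray(P);tidy(P)
a=np.load("tray2.npz")["im"];b=np.load("tidy2.npz")["im"]
cv2.imwrite("pics/v4.png",cv2.resize(np.hstack([a[60:360,200:460],b[60:360,200:460]])[:,:,::-1],None,fx=1.5,fy=1.5,interpolation=2))
E
```

```text
tray1
rail x= 0.541698820532215 + 0.007466223852788439 y [np.float64(0.0014655868378751664), 635, np.float64(-0.05282626315940259), np.float64(0.22091962167570994)] z 0.03083970081118792
-0.04 [0.5395 0.5411 0.5442] 0.0309
0 [0.5393 0.5417 0.5441] 0.0308
0.04 [0.5392 0.5422 0.5438] 0.0308
tray z>.045 hist [(0.03, np.int64(0)), (0.032, np.int64(0)), (0.034, np.int64(0)), (0.036, np.int64(0)), (0.038, np.int64(0)), (0.04, np.int64(0)), (0.042, np.int64(0)), (0.044, np.int64(0)), (0.046, np.int64(0)), (0.048, np.int64(0)), (0.05, np.int64(69)), (0.052, np.int64(36)), (0.054, np.int64(72)), (0.056, np.int64(34)), (0.058, np.int64(0)), (0.06, np.int64(0)), (0.062, np.int64(0)), (0.064, np.int64(68)), (0.066, np.int64(36)), (0.068, np.int64(72)), (0.07, np.int64(35)), (0.072, np.int64(0)), (0.074, np.int64(28)), (0.076, np.int64(72)), (0.078, np.int64(36)), (0.08, np.int64(72)), (0.082, np.int64(1)), (0.084, np.int64(0)), (0.086, np.int64(1)), (0.088, np.int64(72)), (0.09, np.int64(36)), (0.092, np.int64(72)), (0.094, np.int64(32)), (0.096, np.int64(0)), (0.098, np.int64(0)), (0.1, np.int6
[... 5315 characters left out ...]
, np.int64(16)), (0.154, np.int64(21)), (0.156, np.int64(24))]
rim x'= 0.0017175700994284558 + 0.013178107652263508 y' [np.float64(0.002843525042187218), 108, np.float64(-0.059567903413704645), np.float64(0.07944996381056636)] 0.057866450564020955
0.066 188 [[-0.0072, -0.0239, 0.0668], [0.0017, 0.0021, 0.0704], [0.0286, 0.0293, 0.0763]]
0.08 104 [[-0.0125, -0.0168, 0.0825], [0.0122, 0.0073, 0.0927], [0.0373, 0.0289, 0.1176]]
0.12 65 [[-0.0166, -0.0175, 0.1219], [0.0149, -0.0034, 0.1273], [0.0187, 0.0103, 0.1304]]
lever -1 [[-0.0167, -0.0168, 0.1211], [-0.0147, -0.0024, 0.1271], [-0.0129, 0.0109, 0.1308]]
lever 1 [[0.0147, -0.0176, 0.1216], [0.0166, -0.0038, 0.1271], [0.0187, 0.0094, 0.1296]]
```

View pics/v4.png

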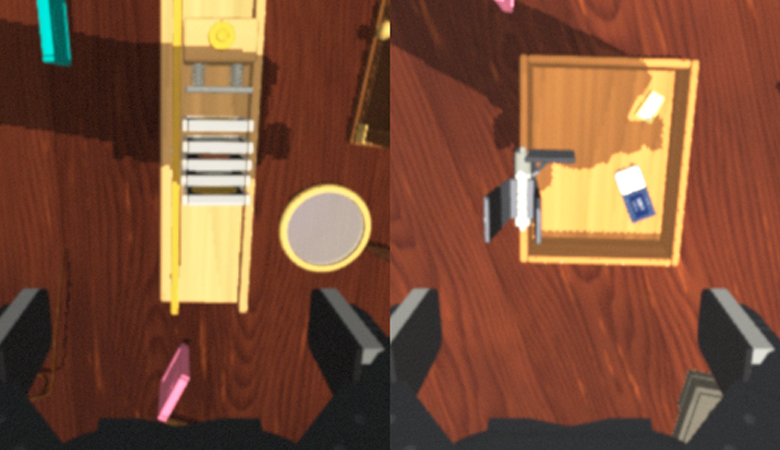

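The stop's levers, barrel and the rim agree with the given sizes: rail at 32, rim at 58, lever tops at 130. The rail is at x≈0.541 with yaw ≈ -0.009. The plate's face is at y≈0.128 and the row's front at 0.048. Now the grasp.

```bash
python3 - <<'E'
from an import *
yaw=-.322;p=np.array([.5004,-.2849,.099])
robot.movep(p+[0,0,.13],quat(yaw))
robot.move_linear(p,v=.12)
s=robot.sense();print("down",s["clock"],s["eef_pos"].round(4),s["contact_force"].round(2))
robot.move_gripper(0.0);robot.sleep(.3)
s=robot.sense();print("shut",s["opening"],s["gripper_force"],s["contact_force"].round(2),s["torque"].round(2))
robot.move_linear(p+[0,0,.02],v=.04)
s=robot.sense();print("up",s["opening"],s["gripper_force"],s["contact_force"].round(2),s["torque"].round(2))
robot.move_linear(p+[0,0,.13],v=.12);robot.sleep(.2)
s=robot.sense();print("up",s["opening"],s["gripper_force"],s["contact_force"].round(2),s["torque"].round(2),s["clock"],s["eef_pos"])
c=cam("wrist");np.savez("held",P=c["P"],im=c["image"],T=c["T"],K=c["K"])
t=cam("top");np.savez("held_top",P=t["P"],im=t["image"])
cv2.imwrite("pics/v5.png",np.vstack([cv2.resize(c["image"][150:,150:490],(560,412)),cv2.resize(t["image"][170:300,350:490],(202,187)).repeat(1,0) if 0 else np.zeros((1,560,3),np.uint8)])[:,:,::-1])
E
```

```text
down 10.2667 [ 0.5009 -0.2853  0.0998] [-0.1   0.25  1.05]
shut 0.23178916047671702 61.41321301460266 [-2.15  1.83  9.31] [ 0.37  0.59 -0.01]
up 0.23579552777578283 59.773356914520264 [ 0.82 -0.6  -2.01] [-0.05  0.04  0.02]
up 0.23103956799544817 59.77293133735657 [ 0.15  0.68 -1.23] [0.01 0.08 0.01] 13.0917 [ 0.50009504 -0.28469059  0.22832365]
```

View pics/v5.png

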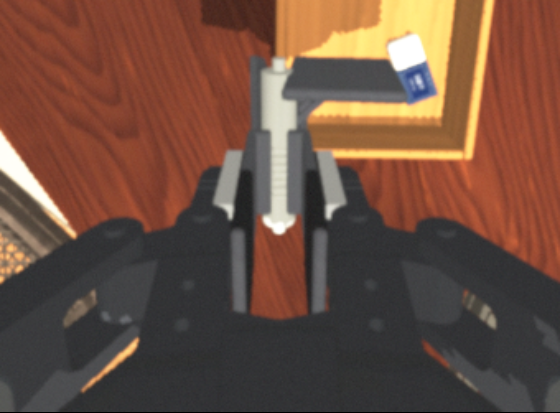

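The stop is held squeezed open and clear of the tidy, with the barrel centred between the fingers (about (278,150)) and the cheek at (350,80). Next I measure it in the tool frame.

```bash
python3 - <<'E'
from an import *
d=np.load("held.npz");s=robot.sense()
Rt=R.from_quat(s["tool_rot"]).as_matrix();q=(d["P"].reshape(-1,3)-s["eef_pos"])@Rt
# tool axes: x,y(closing),z ; print barrel / levers / cheek
q=q[(abs(q[:,0])<.07)&(abs(q[:,1])<.06)&(q[:,2]<.07)&(q[:,2]>-.06)]
print(len(q), Rt.round(3).tolist())
im=d["P"]
for nm,lo,hi in(("barrel",[-.06,-.004,.02],[.06,.004,.045]),("cheek",[-.06,.012,.0],[.06,.045,.03]),("levers",[-.06,-.02,-.045],[.06,.02,-.015])):
    for sg in(1,-1):
        lo2,hi2=np.array(lo),np.array(hi)
        w=sel(q,lo2,hi2);w=w[(w[:,0]*sg>0)]
        if len(w):print(nm,sg,len(w),np.percentile(w,[3,50,97],axis=0).round(4).tolist())
t=np.load("held_top.npz")["P"].reshape(-1,3);qt=(t-s["eef_pos"])@Rt
w=sel(qt,[-.06,.012,.0],[.06,.05,.03]);print("top cheek",len(w),np.percentile(w,[3,50,97],axis=0).round(4).tolist() if len(w) else 0)
w=sel(qt,[-.06,-.004,.015],[.06,.004,.045]);print("top barrel",len(w),np.percentile(w,[3,50,97],axis=0).round(4).tolist() if len(w) else 0)
E
```

```text
39022 [[0.317, 0.949, -0.001], [0.949, -0.317, 0.0], [-0.0, -0.001, -1.0]]
barrel 1 925 [[0.001, -0.0039, 0.0286], [0.0172, -0.0001, 0.0321], [0.0353, 0.0037, 0.0372]]
barrel -1 527 [[-0.0261, -0.0039, 0.0289], [-0.0109, -0.0001, 0.0316], [-0.0011, 0.0038, 0.0352]]
cheek 1 1253 [[0.0057, 0.0125, 0.0015], [0.0305, 0.021, 0.014], [0.0324, 0.0351, 0.0283]]
levers 1 3413 [[0.0016, -0.0191, -0.0444], [0.0113, -0.007, -0.0277], [0.0163, 0.0191, -0.0164]]
levers -1 581 [[-0.0119, -0.0119, -0.0288], [-0.0045, 0.0069, -0.0267], [-0.0002, 0.0121, -0.0172]]
top cheek 66 [[0.0078, 0.0128, 0.0032], [0.0335, 0.0221, 0.0134], [0.0345, 0.0347, 0.0284]]
top barrel 79 [[0.0042, -0.0038, 0.0235], [0.0198, -0.0003, 0.0309], [0.0371, 0.0038, 0.0376]]
```

```bash
cat >> h.py <<'E'
def st(tag,f0=0):
    s=robot.sense();print(tag,round(s["clock"],2),s["eef_pos"].round(4),(s["contact_force"]-f0).round(2),s["torque"].round(2),round(s["opening"],3));return s
E
python3 - <<'E'
from h import *
yaw=-.009;y=-.010;x=.5412+.009*y
robot.movep([x,y,.19],quat(yaw));robot.move_linear([x,y,.10],v=.1);robot.sleep(.3)
s=st("hover");f0=s["contact_force"]
z=.10
while z>.0685:
    z-=.0015 if z>.079 else .0007
    robot.move_linear([x,y,z],v=.03);robot.sleep(.05)
    s=robot.sense();f=s["contact_force"]-f0
    if z<.082: print(round(z,4),s["eef_pos"].round(4),f.round(2),s["torque"].round(2))
    if f[2]>4 or np.hypot(f[0],f[1])>8: break
st("end",f0)
E
```

```text
hover 15.62 [ 0.5414 -0.0099  0.1004] [-0.25 -1.28 -0.74] [ 0.01  0.01 -0.02] 0.233
0.082 [ 0.5411 -0.01    0.082 ] [0.67 0.83 0.09] [-0.04 -0.02  0.04]
0.0805 [ 0.5411 -0.01    0.0804] [ 0.48  0.83 -0.89] [-0.    0.04 -0.03]
0.079 [ 0.5411 -0.01    0.0789] [ 0.75  0.79 -0.64] [-0.   -0.02  0.01]
0.0783 [ 0.5411 -0.01    0.0783] [ 0.4   1.37 -1.11] [-0.    0.02 -0.03]
0.0776 [ 0.5411 -0.01    0.0776] [0.38 1.39 0.95] [-0.01  0.03  0.04]
0.0769 [ 0.5411 -0.01    0.0769] [-0.62  0.59 -0.42] [0.05 0.02 0.01]
0.0762 [ 0.5411 -0.01    0.0762] [-0.93  1.65 -0.27] [-0.03 -0.03  0.01]
0.0755 [ 0.5411 -0.01    0.0755] [-0.65  1.29 -0.17] [ 0.01 -0.01  0.02]
0.0748 [ 0.5411 -0.01    0.0748] [ 0.31  0.77 -0.73] [-0.07  0.03 -0.03]
0.0741 [ 0.5412 -0.01    0.0744] [-0.71  0.99  5.01] [ 0.07  0.33 -0.  ]
end 21.93 [ 0.5412 -0.01    0.0744] [-0.71  0.99  5.01] [ 0.07  0.33 -0.  ] 0.231
```

```bash
cat >> h.py <<'E'
def fav(n=8):
    a=[]
    for _ in range(n): robot.sleep(.02);a.append(robot.sense()["contact_force"])
    return np.mean(a,0)
E
python3 - <<'E'
from h import *
X=lambda y:.5412+.009*y
z=.0749
robot.move_linear([X(-.01),-.01,z],v=.03);robot.sleep(.25);f0=fav();st("s2",0);print("f0",f0.round(2))
robot.move_linear([X(.008),.008,z],v=.03);f0=fav();print("f0 slid",f0.round(2))
robot.move_linear([X(.05),.05,z],v=.025);print("f .05",(fav()-f0).round(2))
y=.05
while y<.067:
    y+=.0015
    robot.move_linear([X(y),y,z],v=.015);f=fav(6)-f0;e=robot.sense()["eef_pos"]
    print(round(y,4),e.round(4),f.round(2))
    if -f[1]>4: break
st("end",f0)
c=cam("wrist");np.savez("push",P=c["P"],im=c["image"]);
q=c["P"].reshape(-1,3)
q=q[(q[:,0]>.555)&(q[:,0]<.59)&(q[:,1]>.0)&(q[:,1]<.2)&(q[:,2]>.05)&(q[:,2]<.085)]
h=np.histogram(q[:,1],np.arange(.06,.17,.001))[0];print("".join("#" if v>15 else "." for v in h))
t=cam("top")["image"];im=c["image"]
cv2.imwrite("pics/v6.png",np.hstack([cv2.resize(im[100:400,200:440],(480,600)),cv2.resize(t[180:250,205:245],(320,600))])[:,:,::-1])
E
```

```text
s2 22.56 [ 0.5411 -0.01    0.0748] [-0.17  0.13 -0.85] [-0.03 -0.01 -0.01] 0.23
f0 [ 0.01  0.01 -0.91]
f0 slid [ 0.2  -0.02 -1.17]
f .05 [0.03 0.36 0.11]
0.0515 [0.5417 0.0516 0.0749] [-0.04 -0.11  0.2 ]
0.053 [0.5417 0.0531 0.0749] [-0.16 -0.16  0.3 ]
0.0545 [0.5417 0.0546 0.0749] [0.05 0.07 0.4 ]
0.056 [0.5417 0.0561 0.0749] [-0.21  0.17  0.  ]
0.0575 [0.5417 0.0573 0.0749] [-0.04 -1.21  0.54]
0.059 [0.5417 0.0587 0.0749] [-0.51 -1.88  0.21]
0.0605 [0.5417 0.0602 0.0749] [-0.15 -2.81  0.1 ]
0.062 [0.5417 0.0618 0.0749] [-0.27 -4.06  0.59]
end 28.21 [0.5417 0.0618 0.0749] [-0.17 -5.02  0.7 ] [-0.96  0.09 -0.17] 0.235
.......#...#.................#################################################..........######################
```

View pics/v6.png

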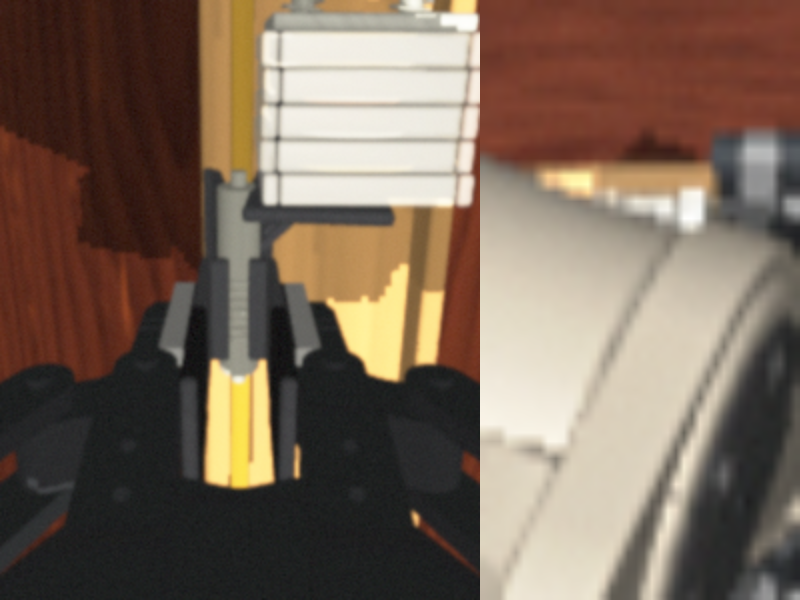

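The five capsules stand closed up between the cheek (row 212) and the sprung plate (row 22), and the stop is on the rail. The force rises from y≈0.0565 as the spring model says. Now I push to about 5.8 N, let go and check.

```bash
python3 - <<'E'
from h import *
X=lambda y:.5412+.009*y
f0=np.array([.1,0,-1.1]);y=.0648
robot.move_linear([X(y),y,.0747],v=.01);robot.sleep(.4);print("push",(fav()-f0).round(2));st("pushed",f0)
robot.move_gripper(0.85);robot.sleep(.2);st("open",f0)
robot.move_linear([X(y),y,.15],v=.08)
robot.move_linear([X(y)+.01,.045,.23],v=.15);robot.sleep(.3);st("clear",f0)
c=cam("wrist");np.savez("fin",P=c["P"],im=c["image"]);P=c["P"].reshape(-1,3)
q=P[(P[:,0]>.575)&(P[:,0]<.593)&(P[:,1]>.0)&(P[:,1]<.2)&(P[:,2]>.045)&(P[:,2]<.085)]
h=np.histogram(q[:,1],np.arange(.06,.17,.001))[0];print(h.tolist(),np.percentile(q[:,2],[2,50,98]))
b=P[(abs(P[:,0]-.5418)<.004)&(P[:,1]>.03)&(P[:,1]<.1)&(P[:,2]>.036)&(P[:,2]<.06)];print("barrel",np.percentile(b,[3,50,97],axis=0).round(4).tolist())
for lo,hi in((.51,.5418),(.5418,.575)):
    w=P[(P[:,0]>lo)&(P[:,0]<hi)&(P[:,1]>.03)&(P[:,1]<.095)&(P[:,2]>.092)&(P[:,2]<.115)];print("lever",len(w),np.percentile(w,[3,50,97],axis=0).round(4).tolist() if len(w) else 0)
cv2.imwrite("pics/v7.png",cv2.resize(c["image"][30:330,200:460],None,fx=2,fy=2)[:,:,::-1])
E
```

```text
push [-0.61 -4.76  1.45]
pushed 29.27 [0.5418 0.0643 0.0748] [-1.01 -5.03  1.51] [-1.12  0.06 -0.19] 0.235
open 30.02 [0.5418 0.0649 0.0747] [-1.13  0.04  1.34] [-0.01 -0.01 -0.01] 0.851
clear 32.12 [0.5513 0.0452 0.2293] [-0.42 -0.65  0.37] [ 0.04 -0.03  0.02] 0.851
[0, 0, 0, 0, 0, 0, 0, 0, 0, 0, 0, 0, 0, 0, 0, 0, 0, 0, 0, 0, 0, 0, 0, 0, 0, 0, 0, 0, 0, 3, 9, 6, 8, 19, 19, 19, 19, 19, 18, 19, 19, 18, 19, 19, 19, 25, 29, 22, 18, 19, 19, 19, 19, 19, 19, 19, 22, 31, 23, 19, 20, 19, 19, 18, 19, 21, 35, 21, 19, 19, 19, 19, 19, 19, 25, 29, 17, 3, 0, 0, 0, 0, 0, 0, 0, 0, 0, 0, 39, 20, 20, 28, 30, 19, 21, 19, 22, 29, 31, 19, 21, 18, 26, 26, 21, 19, 20, 21, 24, 21] [0.05102924 0.0581201  0.06031847]
barrel [[0.5383, 0.0357, 0.0388], [0.5418, 0.0644, 0.0444], [0.5457, 0.0935, 0.0473]]
lever 226 [[0.5243, 0.0495, 0.0929], [0.5269, 0.0628, 0.1024], [0.5287, 0.0773, 0.1046]]
lever 203 [[0.5554, 0.049, 0.0923], [0.5578, 0.0625, 0.1028], [0.5596, 0.077, 0.1048]]
```

View pics/v7.png

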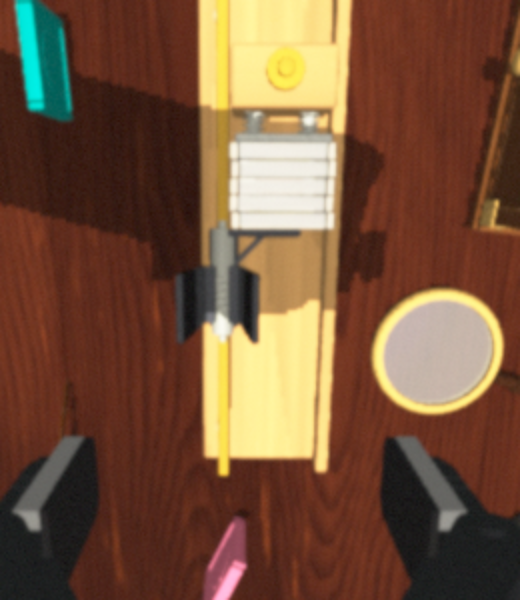

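The stop is clipped on the rail with the row compressed and the capsules upright. The levers are at (190,305) and (250,305), and the cheek is against the row at row 232. Before handing in I check the height, tilt and plate travel against the first pictures.

```bash
python3 - <<'E'
from an import *
A=np.load("tidy2.npz")["P"].reshape(-1,3);B=np.load("fin.npz")["P"].reshape(-1,3)
a=rot(A,-.322,[.5004,-.2849]);b=rot(B,-.009,[.5418,.0627])
for n,q,z0 in(("wall",a,.064),("rail",b,.038)):
    q=q-[0,0,z0]
    ba=sel(q,[-.005,-.02,-.002],[.009,.03,.012]);
    L=[sel(q,[l,-.02,.05],[h,.02,.075]) for l,h in((-.025,-.003),(.004,.028))]
    ch=sel(q,[.015,.02,.005],[.045,.04,.035]);rim=sel(q,[-.006,-.06,-.012],[.01,-.028,-.003])
    print(n,"barrel z",np.percentile(ba[:,2],[50,80,95]).round(4),[np.percentile(w,[10,50,90,98],axis=0)[:,[0,2]].round(4).tolist() for w in L],"cheek z",np.percentile(ch[:,2],[50,98]).round(4),"rim",np.percentile(rim[:,2],[50,90]).round(4),np.median(rim[:,0]).round(4),"barrel x",np.median(ba[:,0]).round(4))
for n in("tray2","fin"):
    P=np.load(n+".npz")["P"].reshape(-1,3)
    w=sel(P,[.55,.12,.042],[.59,.145,.07]); print(n,"plate/back y",np.percentile(w[:,1],[90,97,99.5]).round(4),np.histogram(w[:,1],np.arange(.12,.146,.001))[0])
t=cam("top");P=t["P"].reshape(-1,3);T0=np.load("top0.npy").reshape(-1,3)
tb=rot(P,-.009,[.541,.065])-[0,0,.038];ta=rot(T0,-.322,[.5,-.283])-[0,0,.064]
for n,q in(("wall",ta),("rail",tb)):
    for l,h in((-.025,-.003),(.004,.028)):
        w=sel(q,[l,-.02,.055],[h,.02,.075]);print("top",n,len(w),np.percentile(w[:,2],[50,90,98]).round(4) if len(w) else 0)
E
```

```text
wall barrel z [0.0051 0.0067 0.0075] [[[-0.0167, 0.0528], [-0.0144, 0.0614], [-0.0131, 0.0635], [-0.0126, 0.0643]], [[0.0148, 0.0606], [0.0162, 0.0628], [0.0177, 0.0639], [0.0178, 0.0644]]] cheek z [0.0199 0.0222] rim [-0.0076 -0.0064] 0.001 barrel x 0.0016
rail barrel z [0.0069 0.0088 0.0101] [[[-0.017, 0.0529], [-0.0146, 0.064], [-0.013, 0.066], [-0.0126, 0.0669]], [[0.0137, 0.0555], [0.0159, 0.0647], [0.0177, 0.0664], [0.0178, 0.0671]]] cheek z [0.0207 0.0222] rim [-0.0073 -0.0065] 0.0011 barrel x 0.0009
tray2 plate/back y [0.1324 0.1324 0.1324] [ 0  0  0  0  0  0  0  0 11 39 39 39 32  0  0  0  0  0  0  0  0  0  0  0
  0]
fin plate/back y [0.1359 0.137  0.1371] [45 42 42 41 43 40 58 55 55 44 43 43 43 42 45 49 48 24  0  0  0  0  0  0
  0]
top wall 31 [0.0632 0.0658 0.0674]
top wall 36 [0.0631 0.065  0.0661]
top rail 9 [0.0654 0.0678 0.069 ]
top rail 0 0
```

```bash
python3 - <<'E'
from an import *
A=np.load("tidy2.npz")["P"].reshape(-1,3);B=np.load("fin.npz")["P"].reshape(-1,3)
a=rot(A,-.322,[.5004,-.2849])-[0,0,.064];b=rot(B,-.009,[.5418,.0627])-[0,0,.038]
for n,q in(("wall",a),("rail",b)):
    print(n,"ridge",[(y,np.percentile(w[:,2],90).round(4)) for y in np.arange(-.02,.032,.008) for w in [sel(q,[-.004,y-.004,-.002],[.008,y+.004,.014])] if len(w)>5])
    print(" cheek top",[(round(x,3),np.percentile(w[:,2],95).round(4)) for x in(.012,.02,.028,.035) for w in [sel(q,[x-.004,.02,.01],[x+.004,.045,.035])] if len(w)>5])
    print(" lever tops vs y",[(round(y,3),np.percentile(w[:,2],97).round(4)) for y in(-.013,-.005,.004,.012) for w in [sel(q,[-.03,y-.004,.05],[.03,y+.004,.075])] if len(w)>5])
    rim=sel(q,[-.006,-.06,-.012],[.008,-.028,-.003]);print(" lever y",np.percentile(sel(q,[-.03,-.03,.058],[.03,.03,.075])[:,1],[1,99]).round(4))
E
```

```text
wall ridge [(np.float64(-0.02), np.float64(0.0052)), (np.float64(-0.012), np.float64(0.0078)), (np.float64(-0.004), np.float64(0.007)), (np.float64(0.004), np.float64(0.0072)), (np.float64(0.012), np.float64(0.0067)), (np.float64(0.02), np.float64(0.005)), (np.float64(0.028), np.float64(0.0051))]
 cheek top [(0.012, np.float64(0.0217)), (0.02, np.float64(0.0216)), (0.028, np.float64(0.0214)), (0.035, np.float64(0.022))]
 lever tops vs y [(-0.013, np.float64(0.0645)), (-0.005, np.float64(0.064)), (0.004, np.float64(0.0643)), (0.012, np.float64(0.064))]
 lever y [-0.0159  0.0134]
rail ridge [(np.float64(-0.02), np.float64(0.0093)), (np.float64(-0.012), np.float64(0.0103)), (np.float64(-0.004), np.float64(0.0097)), (np.float64(0.004), np.float64(0.009)), (np.float64(0.012), np.float64(0.0071)), (np.float64(0.02), np.float64(0.0056)), (np.float64(0.028), np.float64(0.0052))]
 cheek top [(0.012, np.float64(0.022)), (0.02, np.float64(0.0221)), (0.028, np.float64(0.0222)), (0.035, np.float64(0.022))]
 lever tops vs y [(-0.013, np.float64(0.0674)), (-0.005, np.float64(0.0667)), (0.004, np.float64(0.0664)), (0.012, np.float64(0.0654))]
 lever y [-0.0145  0.015 ]
```

```bash
python3 - <<'E'
from an import *
robot.sleep(2)
P=cam("wrist")["P"].reshape(-1,3);q=rot(P,-.009,[.5418,.0627])-[0,0,.038]
print("lever tops",[(round(y,3),np.percentile(w[:,2],97).round(4)) for y in(-.013,-.005,.004,.012) for w in [sel(q,[-.03,y-.004,.05],[.03,y+.004,.075])] if len(w)>5])
print("lever y",np.percentile(sel(q,[-.03,-.03,.058],[.03,.03,.075])[:,1],[1,99]).round(4))
w=sel(P,[.55,.12,.042],[.59,.145,.07]);print("plate back",np.percentile(w[:,1],[97,99.5]).round(4));st("now")
for x in(.555,.57,.588):
    c=sel(P,[x-.004,.092,.045],[x+.004,.133,.075]);print("caps top z",x,np.percentile(c[:,2],[50,98]).round(4))
E
```

```text
lever tops [(-0.013, np.float64(0.0674)), (-0.005, np.float64(0.0668)), (0.004, np.float64(0.0665)), (0.012, np.float64(0.0663))]
lever y [-0.014   0.0149]
plate back [0.1369 0.137 ]
now 34.27 [0.5518 0.045  0.23  ] [ 0.06  0.14 -0.13] [ 0.02  0.03 -0.01] 0.853
caps top z 0.555 [0.0589 0.0607]
caps top z 0.57 [0.0589 0.0602]
caps top z 0.588 [0.0589 0.0605]
```

Nothing is creeping. Height is about 40 mm, pitch about 0.06 rad, the plate is in about 4.7 mm (about 3.6 N), and the capsule tops are level at 60 mm. All of this is within limits, so I hand in.

```bash
python3 -c "
from bench import robot
print(robot.finish_job())"
```

```text
the job is handed in; nothing more can be done
None
```

The job is handed in, with no verdict returned: by my last measurements the row stop grips the rail with its pivot about 2 mm above full seating and about 0.06 rad nose-down, the five capsules stand upright under about 3.6 N estimated from the plate's 4.7 mm travel (a little under the half-way, 5 N asked for), and the arm never went near the magnifier.

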